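# Set up the colour-bar chopper for a long cut

### The job

Set the colour-bar chopper up for a long cut. First pull up the T-handle of the sprung drop stop and twist it clockwise into its rest notch so that it stays up by itself; then take the red glass bar from the wooden rack, lay it on the steel bed wholly on the infeed side of the blades and let it go, take it again near its tail, feed it under the blades and past the parked stop, and leave it flat on the bed, square and flush against the fence and right up against the red end stop. Handle the glass gently, and leave the blue bar, the bottle and the jacks where they are.

Things in the scene. Friction and masses are not known exactly. Their poses are not given: they have to be found in the camera images.
- chopper: Lever-operated glass-bar chopper, bolted down. Origin on the bench below the point where fence face (x = 0) and blade line (y = 0) cross. x points across the bed to the fence, y along the fence from infeed (negative) to outfeed (positive), z up. Steel bed: top 50 mm over the bench, x -100 to 0, y -305 to +185 mm. Home of the bar's centre: x -14, y +30, z +62 mm (on fence and end stop).
- fence (a point): Top edge of the fence face, mid-way along its infeed part. The fence is an aluminium strip at the back of the bed, face at the chopper's x = 0, only 14 mm high over the bed (a bar stands 10 mm proud of it), 12 mm thick, y -300 to +185 mm with a gap at the blades, y -30 to +30 mm. Axes as the chopper's.
- blades (a point): Point on the blade line, at bed height. The lower chisel is sunk in the bed; the upper one hangs under a green overhanging nose spanning the chopper's y -25 to +25 and x -48 to +82 mm, with 33 mm free height over the bed; its top is 101 mm over the bed. A fixed lever, up to 26 mm thick, rises from it away from the robot to 190 mm over the bed at x 235 mm.
- end_stop (a point): Point on the infeed-side face of the red end stop block (chopper's y = +160 mm) where the bar's end comes to rest, 12 mm over the bed. The block spans x -60 to +15 mm, y +160 to +180 mm and is 33 mm high over the bed.
- bracket (a point): Top of the drop stop's bracket on the pin's axis (chopper's x -14, y +100 mm). Aluminium, 30 mm wide in y, x -40 to +45 mm, underside 34 mm and top 46 mm over the bed. It carries the vertical stop pin, 10 mm thick: tip 16 mm over the bed when down (blocks the 24 mm high bar), about 29 mm when parked (the bar passes under).
- stop_handle (a point): Centre of the drop stop's black T-handle, 44 mm long (its x axis), 12 mm thick (its y axis), 18 mm high, on the pin's axis. Down, it is 81 mm over the bed, long axis parallel to the chopper's x. Below it a free neck 10 mm thick, then a castellated steel sleeve 27 mm in diameter whose top is 8 mm below the handle's underside when down, 21 mm when parked.
- stop_lift (a joint): Height in m of the sprung stop pin and its handle: 0 down, 0.021 fully pulled. Spring and weight pull it down with 6 N at the bottom and 10 N at the top. Two lugs under the handle sit in deep slots and prevent turning until it is lifted 0.016; at the rest notch they come to rest at about 0.013.
- stop_turn (a joint): Angle in rad of the T-handle, growing clockwise seen from above: 0 as it starts, hard stop at 1.27, rest notch centred at 1.22. Let down there, after being lifted over 0.016, the lugs drop 2.5 mm into the notch and hold the pin up.
- red_bar_center (a point): Centre (half-way up) of the red glass bar: 260 mm long (its x axis), 28 mm wide (y), 24 mm high (z), about 0.43 kg, the two ends alike. It starts in one of the two places of the rack, with its centre 44 mm above the bench.
- blue_bar_center (a point): Centre of the blue glass bar, same size, in the other place of the rack, 80 mm beside the red bar. To be left alone.
- rack: Fixed wooden rack, 200 mm (x) by 190 mm (y); origin under its centre on the bench. Base board 10 mm thick; two notched rails across it at x -85 and +85 mm carry the bars 32 mm above the bench, with teeth to 42 mm between them. Between the rails there is free room under and beside the bars.
- spray_bottle: Red plastic bottle, 64 mm in diameter, 170 mm tall, standing at the left; origin under its centre. To be left alone.
- jacks: Steel jacks (large glassblower's tongs), 260 mm long along x, 60 mm wide, 8 mm high, lying at the left; origin at their middle. To be left alone.

How it is judged:
By the outcome, as a careful person would: the job done as asked, in the order asked, and still so for the second after the job is handed in, with the robot touching nothing.
It also fails if it takes over 72 s, if anything falls off the work surface, if the arm or the gripper's body presses on something with over 40 N, if the wrist force passes 120 N, or if a joint passes its speed limit or range.

### The arm

A 6-joint arm with a two-finger parallel gripper is mounted at the origin on the work surface. World frame = base frame: x ahead of the robot, y to its left, z up, the work surface at z = 0. Lengths are in mm, angles in rad, forces in N, time in s.
With the tool pointing down it reaches from about 275 to 725 mm from the base axis. Payload 5.6 kg.
Tool frame: the origin (TCP) lies on the front face of the gripper's body, between the roots of the fingers; the fingertips stand 73 mm ahead of it and the grasp point (between the pads) lies 54 mm ahead of it; z points along the fingers, y is the line along which they close (so a half turn about z gives the same grasp; the last joint's range is limited). The gripper opens to 85 mm and grips with 20 to 120 N. Pads are 22 mm wide; open, the fingers measure 114 mm over their backs; the gripper's body (76 mm by 85 mm) begins 54 mm behind the grasp point. The pads swing forward as they close: fully open they stand 13 mm farther back than shut.
Start: joints at [1.605, 0.255, 0.108, 0, -1.424, -0.285], TCP at [136.471, 532.793, 303.883] pointing down, gripper open.
Joint ranges: [-2.95, 2.95], [-1.21, 1.97], [-1.09, 1.5], [-2.87, 1.71], [-2.94, -0.07], [-3.05, 3.05]. Speed limits (rad/s): [2.57, 2.57, 3.14, 3.14, 3.14, 3.14].

### API

Orientations are given as a 3x3 rotation matrix whose columns are the frame's x, y, z axes.
In Python, from station import manip, jaws, solver, cams, order, telemetry gives the robot as it stands. Calls block until the motion is done:
- manip.move_to(position, orientation): joint-space move of the TCP to a pose.
- manip.line_to(position, rot=None, speed=150, max_force=None): straight line of the TCP; rot=None keeps the orientation; speed is the mean speed in mm/s. With max_force (N) it stops when the force on the tool has changed by that much, and returns True; else False.
- manip.move_joints(angles): joint-space move.
- jaws.move_gripper(opening, grasp_force=None): finger opening in mm; grasp_force is the grip in N (None keeps the last); returns when the fingers have stopped.
- manip.wait(seconds).
- solver.inverse_kinematics(position, orientation): joint angles nearest the present ones, or None.
- cams.grab_frame(name): name is "scene" or "top"; returns a dict with "img" (480x640x3 uint8, red, green, blue), "fx", "fy", "cx", "cy" (pixels), "distortion" ([k1, k2, p1, p2, k3] as OpenCV has them; the pictures are not rectified), "rvec" (rotation vector, rad) and "tvec" (3), from world to camera coordinates, as OpenCV has them. Camera axes: x right, y down, z forward; pixel columns grow to the right and rows downward; lengths in mm; the calibration is good to about 2 mm. A picture is of the moment at which its call begins. There is no depth.
A pose or a line that the arm cannot do raises manip.MotionError and nothing moves.
- order.close_job(): hands the job in; it is judged then, once.
Readings, each from a call of its own:
- telemetry.current_time_s(): time.
- telemetry.current_joints(): joint angles.
- telemetry.current_joint_vel(): joint speeds.
- telemetry.current_effort(): joint torques, N m.
- telemetry.current_ee_pos(): TCP position.
- telemetry.current_ee_rot(): TCP orientation.
- telemetry.current_contact_force(): force on the tool from outside, world axes, zero at the start.
- telemetry.current_moment(): the same for the moment, N m.
- telemetry.current_opening(): finger opening in mm.
- telemetry.current_grasp_force(): force on a finger pad.
Only numpy, scipy, OpenCV 4.12 (cv2) and the standard library are available. Lean on these libraries where they do the work, as an engineer would, in place of code of your own. Each camera call takes 0.05 s, during which the arm holds its last target. There are 200 camera calls.

## Working session

There is one attempt and no reset: what is moved stays moved. The work goes in short steps, each a Python script; the robot and the scene stay as the last script left them, time stands still between calls to the robot, and variables do not carry over. Pictures are saved under pics/ and viewed, at most 10 in all, crops included, and the job is handed in when it is done.

```bash
ls; mkdir -p pics; python3 - <<'E'
from station import cams,telemetry
import cv2,numpy as np
for n in("scene","top"):
    f=cams.grab_frame(n); cv2.imwrite(f"pics/{n}0.png",f["img"][:,:,::-1])
    R=cv2.Rodrigues(np.array(f["rvec"],float))[0]; print(n,f["fx"],f["cx"],f["cy"],f["distortion"],-R.T@np.array(f["tvec"]).ravel(),R[2])
print(telemetry.current_time_s(),telemetry.current_ee_rot())
E
```

```text
pics
scene 575.3625327617383 311.4944022432372 230.11971028242255 [-0.06817054  0.          0.          0.          0.        ] [1679.25793116  692.7734343  1023.79118962] [-0.7287233  -0.39738248 -0.55771812]
top 506.09700411415764 320.76724056612466 238.74024363542566 [-0.10045296  0.          0.          0.          0.        ] [ 392.72717451   77.16854791 1487.35524067] [ 0.08461986 -0.01186663 -0.99634264]
0.1 [[ 9.68697665e-01 -2.48243241e-01 -3.57613071e-04]
 [-2.48243490e-01 -9.68696238e-01 -1.66372378e-03]
 [ 6.65897473e-05  1.70042046e-03 -9.99998552e-01]]
```

View pics/top0.png

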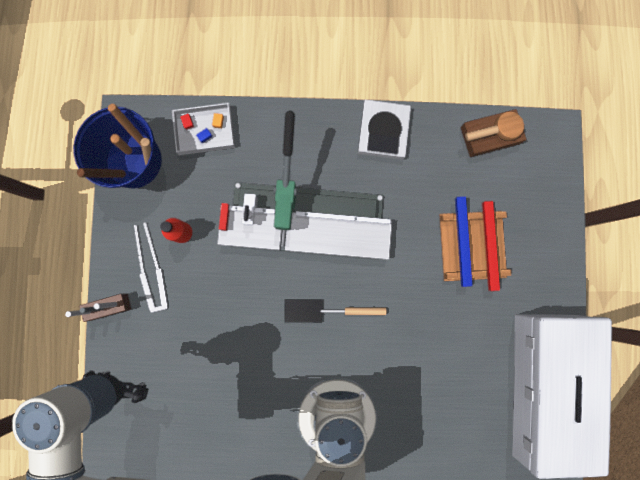

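View pics/scene0.png

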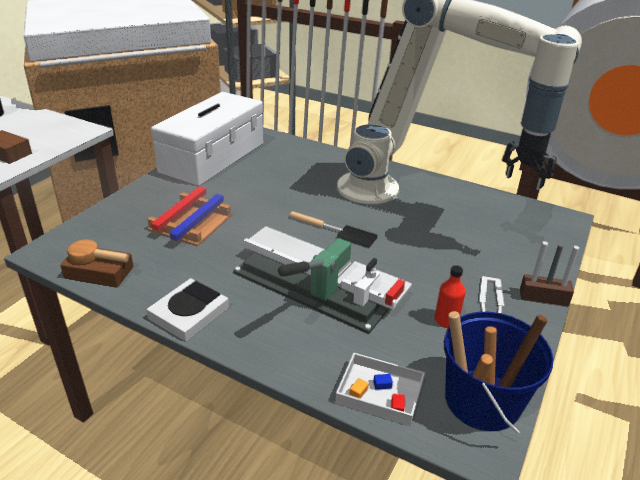

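Top view: the chopper's end stop is at (224,216) at left, so chopper axes are close to world axes. The T-handle is at (247,213), the red bar runs from (489,203) to (495,289), the blue bar lies to its left at (463,242), the bottle is at (176,230) and the jacks at (150,268). Next I'll enlarge crops to measure.

```bash
cat > h.py <<'E'
import cv2,numpy as np
def cam(f):
    K=np.array([[f["fx"],0,f["cx"]],[0,f["fy"],f["cy"]],[0,0,1]]);R=cv2.Rodrigues(np.array(f["rvec"],float))[0]
    return K,np.array(f["distortion"],float),R,np.array(f["tvec"],float).ravel()
def ray(f,px,z):
    """pixels -> points on plane z"""
    K,d,R,t=cam(f); p=cv2.undistortPoints(np.array(px,float).reshape(-1,1,2),K,d)[:,0]
    D=np.c_[p,np.ones(len(p))]@R; C=-R.T@t
    return C+D*((z-C[2])/D[:,2])[:,None]
def proj(f,P):
    K,d,R,t=cam(f); return cv2.projectPoints(np.array(P,float).reshape(-1,1,3),cv2.Rodrigues(R)[0],t,K,d)[0][:,0]
E
python3 - <<'E'
from station import cams
from h import *
t=cams.grab_frame("top");s=cams.grab_frame("scene")
a=cv2.resize(t["img"][185:270,205:400],None,fx=4,fy=4,interpolation=cv2.INTER_CUBIC);cv2.imwrite("pics/a.png",a[:,:,::-1])
b=cv2.resize(s["img"][215:325,230:420],None,fx=4,fy=4,interpolation=cv2.INTER_CUBIC);cv2.imwrite("pics/b.png",b[:,:,::-1])
img=t["img"].astype(int); r,g,b=img[...,0],img[...,1],img[...,2]
for n,m in(("red",(r>110)&(g<70)&(b<70)),("blue",(b>110)&(r<70)&(g<80))):
    c,_=cv2.findContours(m.astype(np.uint8),0,1)
    for k in c:
        if cv2.contourArea(k)>60:
            q=cv2.minAreaRect(k);P=ray(t,cv2.boxPoints(q),56);print(n,q,P[:,:2].mean(0).round(1),P[:,:2].round(1).tolist())
E
```

```text
red ((172.0885009765625, 230.32745361328125), (24.745067596435547, 20.354814529418945), 86.18592071533203) [527.7 485.3] [[560.4, 518.9], [565.7, 460.1], [495.0, 451.9], [489.6, 510.4]]
red ((223.65345764160156, 216.46534729003906), (6.36823844909668, 25.47295379638672), 5.710593223571777) [571.1 338.7] [[535.3, 349.9], [608.3, 345.7], [606.9, 327.4], [533.9, 331.7]]
red ((490.7080993652344, 245.4136962890625), (89.41504669189453, 11.755763053894043), 85.91438293457031) [ 508.3 -430.5] [[635.3, -404.0], [638.9, -439.0], [381.0, -456.7], [378.0, -422.1]]
red ((186.5500030517578, 120.65000915527344), (12.33288288116455, 8.854375839233398), 71.56504821777344) [850.7 460.8] [[863.8, 479.8], [872.7, 455.4], [837.5, 441.8], [828.6, 466.1]]
blue ((463.51324462890625, 241.29359436035156), (89.40696716308594, 10.441288948059082), 86.08174133300781) [ 518.3 -350.2] [[645.2, -325.8], [648.2, -356.6], [391.1, -374.4], [388.5, -344.1]]
blue ((135.1356658935547, 170.21304321289062), (25.146223068237305, 34.28721618652344), 9.7824068069458) [700.4 603.9] [[655.9, 646.4], [756.3, 635.9], [744.6, 561.1], [644.7, 572.1]]
blue ((143.65481567382812, 124.3747329711914), (36.880924224853516, 6.549258232116699), 55.784297943115234) [838. 588.] [[878.1, 630.1], [889.5, 614.6], [797.7, 545.9], [786.4, 561.3]]
```

View pics/a.png

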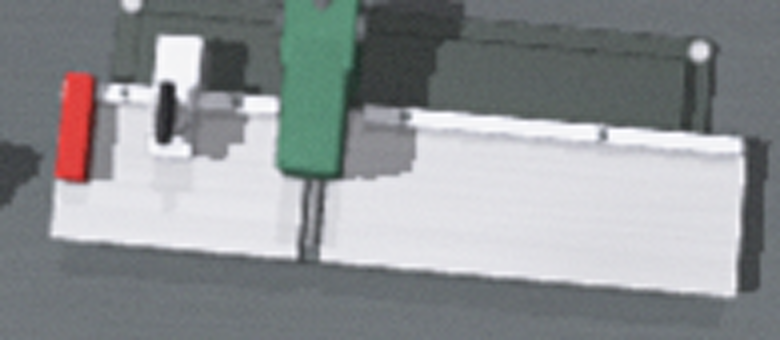

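View pics/b.png

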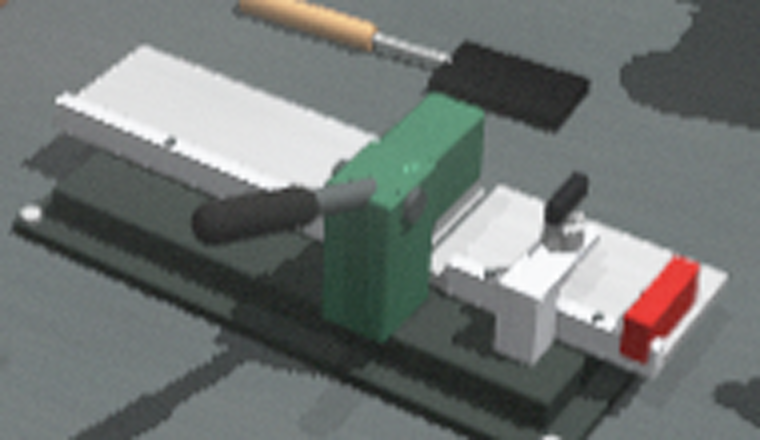

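Crop a (top): bed front corners at (51,237) and (737,297), end-stop top corners (66,73), (96,75), (88,181) and (57,179), handle top at about (166,112). Crop b (scene): bed front corners (147,45) and (725,275), handle from (553,215) to (582,180). Next I'll fit the chopper pose by casting rays.

```bash
python3 - <<'E'
from station import cams,solver
from h import *
t=cams.grab_frame("top");s=cams.grab_frame("scene")
T=[((51,238),(-100,185,50)),((737,297),(-100,-305,50)),((66,73),(15,180,83)),((96,75),(15,160,83)),((57,179),(-60,180,83)),((744,137),(12,-300,64))]
S=[((147,45),(-100,-305,50)),((725,275),(-100,185,50)),((682,257),(-60,160,83)),((699,265),(-60,180,83)),((625,316),(15,160,83))]
def fit(f,L,o):
    W=np.array([ray(f,[(np.array(p)+.5)/4-.5+o],c[2])[0,:2] for p,c in L]);C=np.array([c[:2] for _,c in L],float)
    w=W-W.mean(0);c=C-C.mean(0);th=np.arctan2((c[:,0]*w[:,1]-c[:,1]*w[:,0]).sum(),(c*w).sum())
    R=np.array([[np.cos(th),-np.sin(th)],[np.sin(th),np.cos(th)]]);o=W.mean(0)-R@C.mean(0)
    print(o.round(1),th.round(4),(W-C@R.T-o).round(1).tolist());return o,th
fit(t,T,[205,185]);fit(s,S,[230,215])
# front edge line, top: per-column white->dark transition
g=t["img"].astype(float).mean(2);E=[]
for x in range(222,388):
    if 276<x<290: continue
    c=g[235:268,x];i=np.argmin(np.diff(c));d=np.diff(c);k=slice(max(i-2,0),i+3)
    E.append((x,235+(np.arange(32)[k]+.5)@d[k]/d[k].sum()))
P=ray(t,E,50);a=np.polyfit(P[:,1],P[:,0],1);print("front edge x=",a, "theta",-np.arctan(a[0]), np.std(P[:,0]-np.polyval(a,P[:,1])))
# handle in both views
print("handle top", ray(t,[(np.array((166,112))+.5)/4-.5+[205,185]],140).round(1), "scene", ray(s,[(np.array((567,198))+.5)/4-.5+[230,215]],131).round(1))
E
```

```text
[580.5 163.1] -0.0591 [[0.3, 0.8], [-0.5, -0.1], [-0.2, 0.6], [0.1, -0.7], [-0.2, -0.7], [0.6, 0.1]]
[578.2 166.1] -0.0643 [[-0.1, 1.5], [0.7, -3.4], [-0.3, 4.3], [0.4, -2.9], [-0.7, 0.6]]
front edge x= [6.15690445e-02 4.70493871e+02] theta -0.061491423373803304 0.4658176667009645
handle top [[572.4 263.2 140. ]] scene [[568.8 265.2 131. ]]
```

```bash
cat >> h.py <<'E'
from station import manip,jaws,solver,cams,telemetry as tm
TH=-0.061; O=np.array([579.8,164.0])
def w(x,y,z):
    c,s=np.cos(TH),np.sin(TH); return np.array([O[0]+c*x-s*y,O[1]+s*x+c*y,z])
def rot(p):
    c,s=np.cos(p),np.sin(p); return np.array([[c,s,0],[s,-c,0],[0,0,-1.]])
def st(m=""): print(m,"t",round(tm.current_time_s(),1),"pos",np.round(tm.current_ee_pos(),1),"F",np.round(tm.current_contact_force(),1),"M",np.round(tm.current_moment(),2),"op",round(tm.current_opening(),1),"g",round(tm.current_grasp_force(),1))
E
python3 - <<'E'
from h import *
for p,r in((w(-14,100,250),TH),(w(-14,100,212),TH-1.22),((509,-434.5,109),.0685),((509,-434.5,109),.0685+np.pi),((509,-434.5,109),.0685-np.pi),(w(-50,-165,127),TH+np.pi/2),(w(-50,-165,127),TH-np.pi/2),(w(-17,-86,140),TH-np.pi/2)):
    q=solver.inverse_kinematics(p,rot(r));print(None if q is None else np.round(q,2))
jaws.move_gripper(36,60)
manip.move_to(w(-14,100,225),rot(TH));st("above")
print(manip.line_to(w(-14,100,193),speed=80,max_force=12));st("at")
jaws.move_gripper(0,60);st("grip")
manip.line_to(w(-14,100,212.3),speed=40,max_force=35);st("up")
for k in range(1,5): manip.move_to(w(-14,100,212.3),rot(TH-1.22*k/4));st("turn")
E
```

```text
[ 0.68  0.43  0.23  0.   -1.37  0.83]
[ 0.68  0.45  0.16  0.   -1.28 -0.39]
[-0.47  0.6   0.13  0.   -1.1   2.11]
[-0.47  0.6   0.13  0.   -1.1  -1.03]
[-0.47  0.6   0.13  0.   -1.1  -1.03]
[ 0.31  0.32 -0.28  0.   -0.97  2.77]
[ 0.31  0.32 -0.28  0.   -0.97 -0.37]
[ 0.42  0.38 -0.14  0.   -1.04 -0.48]
above t 2.7 pos [571.5 265.5 225.3] F [0.9 0.3 0.4] M [ 0.01 -0.01 -0.03] op 36.0 g 0.0
False
at t 3.3 pos [572.  264.8 193.1] F [-0.4  0.2  0.1] M [ 0.03 -0.01  0.01] op 36.2 g 0.0
grip t 3.6 pos [572.2 264.8 193.9] F [-0.6  0.6  3.2] M [0.04 0.27 0.01] op 10.6 g 59.5
up t 4.2 pos [572.  264.8 211.5] F [ 5.5  2.  -9.6] M [ 0.63 -1.94  0.04] op 10.4 g 58.4
turn t 4.6 pos [572.  264.7 211.5] F [ 3.9  1.2 -9.3] M [ 0.54 -1.98 -0.02] op 10.1 g 58.4
turn t 5.0 pos [571.9 264.6 211.4] F [  5.4   0.6 -10. ] M [ 0.46 -1.96 -0.06] op 10.4 g 58.4
turn t 5.4 pos [571.9 264.5 211.6] F [ 4.9  0.4 -8.9] M [ 0.3  -1.82 -0.  ] op 10.4 g 58.4
turn t 5.8 pos [571.7 264.5 212. ] F [ 3.8  1.1 -9.5] M [ 0.04 -1.63 -0.05] op 10.8 g 58.4
```

```bash
python3 - <<'E'
from h import *
manip.line_to(w(-14,100,205.5),speed=30);st("down")
jaws.move_gripper(40);st("open")
manip.line_to(w(-14,100,270),speed=150)
manip.move_to(np.array([509,-434.5,200]),rot(.0685-np.pi))
t=cams.grab_frame("top");s=cams.grab_frame("scene")
a=cv2.resize(t["img"][190:245,210:290],None,fx=5,fy=5,interpolation=cv2.INTER_CUBIC)
b=cv2.resize(s["img"][250:325,330:420],None,fx=4,fy=4,interpolation=cv2.INTER_CUBIC)
b=cv2.copyMakeBorder(b,0,300-b.shape[0] if b.shape[0]<300 else 0,0,0,0);a=cv2.copyMakeBorder(a,0,b.shape[0]-a.shape[0],0,0,0)
cv2.imwrite("pics/c.png",np.hstack([a,b])[:,:,::-1]);st()
E
```

```text
down t 6.2 pos [571.8 264.5 207.1] F [-2.1 -1.4  4. ] M [-0.49  0.65  0.02] op 10.4 g 60.1
open t 6.6 pos [571.9 264.8 205.5] F [ 0.5  0.6 -1. ] M [ 0.04 -0.   -0.02] op 39.8 g 0.0
 t 9.8 pos [ 509.6 -433.8  200.1] F [-0.4 -0.6  0.5] M [ 0.04  0.01 -0.  ] op 40.1 g 0.0
```

View pics/c.png

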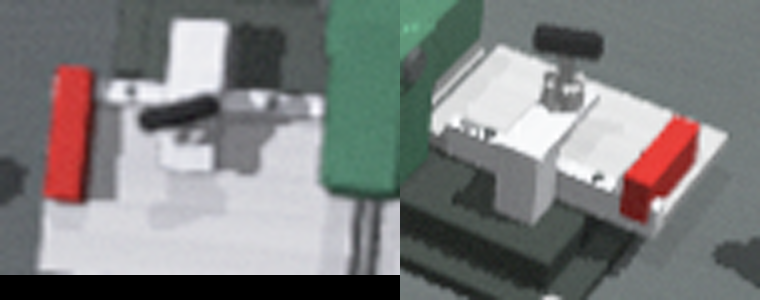

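The handle has turned by about 70° and stays raised: crop c shows the handle at (180,112) and the raised neck at (565,70). Next I'll pick the red bar and lay it on the infeed side.

```bash
python3 - <<'E'
from h import *
jaws.move_gripper(50,30)
p=np.array([509,-434.5,109.])
print(manip.line_to(p,speed=120,max_force=10));st("at")
jaws.move_gripper(0,30);st("grip")
print(manip.line_to(p+[0,0,120],speed=120));st("up")
manip.move_to(w(-50,-165,210),rot(TH-np.pi/2));st("over")
t=cams.grab_frame("top");cv2.imwrite("pics/d.png",t["img"][150:350,180:540,::-1])
manip.line_to(w(-50,-165,135),speed=120)
print(manip.line_to(w(-50,-165,126.),speed=25,max_force=4));st("down")
E
```

```text
False
at t 10.9 pos [ 509.4 -434.9  110. ] F [-1.3  0.4 -0.1] M [ 0.02 -0.   -0.03] op 50.1 g 0.0
grip t 11.2 pos [ 509.5 -434.4  110.2] F [-0.3  3.7  6. ] M [ 1.19  0.08 -0.11] op 27.4 g 31.6
False
up t 12.4 pos [ 508.6 -434.2  227.6] F [ 0.8 -1.1 -5.1] M [ 0.05 -0.   -0.01] op 27.3 g 30.4
over t 14.0 pos [520.1   1.7 210.1] F [ 0.2 -0.5 -4.5] M [-0.06 -0.02 -0.03] op 27.5 g 30.4
True
down t 15.2 pos [520.4   2.5 128.2] F [0.3 1.2 3.9] M [0.14 0.1  0.14] op 27.4 g 31.6
```

View pics/d.png

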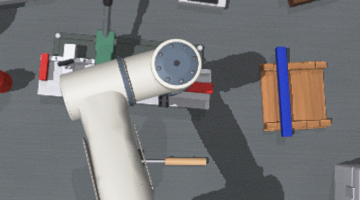

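The red bar is held level over the infeed side and the blue bar has not moved (around (284,90)). Next I'll release it, back off and measure.

```bash
cat >> h.py <<'E'
def ch(P):
    c,s=np.cos(TH),np.sin(TH); d=np.atleast_2d(P)[:,:2]-O; return np.c_[c*d[:,0]+s*d[:,1],-s*d[:,0]+c*d[:,1]]
E
python3 - <<'E'
from h import *
jaws.move_gripper(50);manip.line_to(w(-50,-165,220),speed=200)
manip.move_to(w(-50,-420,220),rot(TH-np.pi/2));st()
t=cams.grab_frame("top");img=t["img"].astype(int); r,g,b=img[...,0],img[...,1],img[...,2]
m=((r>110)&(g<70)&(b<70)).astype(np.uint8)
for k in cv2.findContours(m,0,1)[0]:
    if cv2.contourArea(k)>60:
        q=cv2.minAreaRect(k);P=ch(ray(t,cv2.boxPoints(q),74));print(q[1],P.round(1).tolist())
cv2.imwrite("pics/e.png",cv2.resize(t["img"][180:275,205:405],None,fx=4,fy=4,interpolation=cv2.INTER_CUBIC)[:,:,::-1])
E
```

```text
t 17.1 pos [ 504.4 -251.4  219.6] F [-0.   1.1 -0.2] M [-0.02 -0.02 -0.02] op 49.9 g 0.0
(80.98384094238281, 9.073582649230957) [[-62.5, -38.9], [-37.0, -38.8], [-36.7, -266.4], [-62.3, -266.2]]
(17.0, 20.0) [[-60.5, 342.8], [-55.6, 285.7], [-103.5, 280.5], [-108.4, 337.3]]
(6.697875499725342, 25.55115509033203) [[-57.2, 181.2], [15.2, 179.7], [14.5, 160.7], [-57.9, 162.3]]
(12.332881927490234, 8.854376792907715) [[258.7, 327.1], [268.9, 303.6], [235.0, 288.1], [224.8, 311.5]]
```

View pics/e.png

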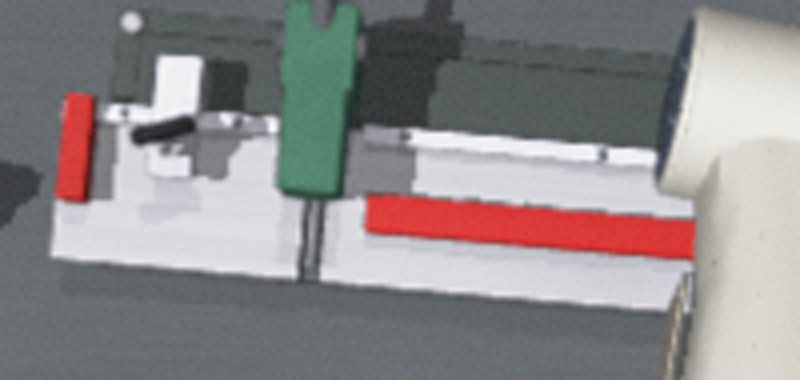

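The bar is on the bed, square, at chopper x −49.6, with its front end at y ≈ −38 (front corner at (366,215) in the crop). Next I'll regrasp it at the tail, shift it towards the fence and feed.

```bash
python3 - <<'E'
from h import *
R=rot(TH-np.pi/2);Z=138.5
manip.move_to(w(-50,-281,170),R)
jaws.move_gripper(45,35)
print(manip.line_to(w(-50,-281,Z),speed=80,max_force=10));st("at")
jaws.move_gripper(0,35);st("grip")
print(manip.line_to(w(-18,-281,Z),speed=50,max_force=12));st("x")
print(manip.line_to(w(-18,-100,Z),speed=60,max_force=12));st("fed")
p=ch(tm.current_ee_pos());print(p)
t=cams.grab_frame("top");s=cams.grab_frame("scene")
a=cv2.resize(t["img"][180:275,205:405],None,fx=3,fy=3,interpolation=cv2.INTER_CUBIC)
b=cv2.resize(s["img"][215:325,230:420],(600,347),interpolation=cv2.INTER_CUBIC)[:310]
cv2.imwrite("pics/f.png",np.vstack([a,b])[:,:,::-1])
E
```

```text
False
at t 18.6 pos [ 512.9 -113.7  138.6] F [ 1.   0.3 -0.2] M [-0.02  0.01  0.01] op 45.4 g 0.0
grip t 18.9 pos [ 513.4 -113.5  139.4] F [0.5 0.2 2.8] M [-0.12 -0.   -0.  ] op 26.7 g 35.1
True
x t 19.1 pos [ 513.8 -113.6  139.4] F [-1.7  0.8  3.7] M [0.28 0.33 0.05] op 26.5 g 35.3
False
fed t 22.3 pos [555.7  63.2 139.3] F [-1.7 -8.6  8.8] M [-3.01  0.47  0.05] op 27.2 g 35.6
[[ -17.94957247 -102.082595  ]]
```

View pics/f.png

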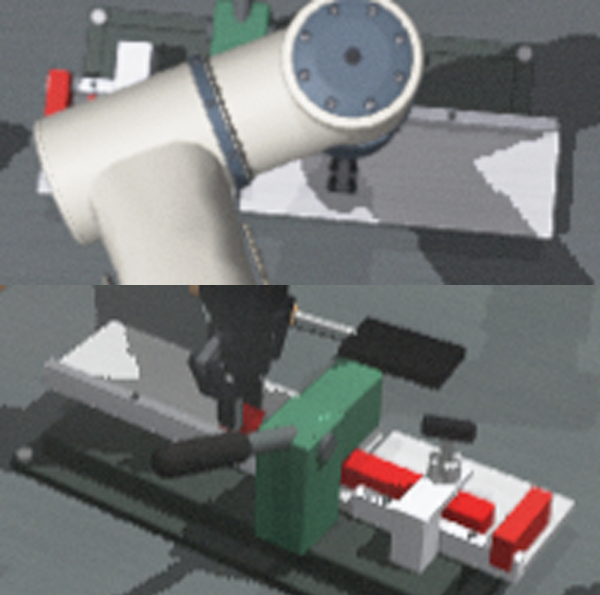

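```bash
python3 - <<'E'
from h import *
manip.wait(.3);st("rest");print(np.round(tm.current_ee_rot(),4).tolist())
s=cams.grab_frame("scene")
cv2.imwrite("pics/g.png",cv2.resize(s["img"][245:310,300:410],(770,455),interpolation=cv2.INTER_CUBIC)[:,:,::-1])
E
```

```text
rest t 22.7 pos [555.6  63.2 139.3] F [-2.6 -8.8  8.6] M [-3.01  0.46  0.02] op 26.5 g 35.6
[[-0.0607, -0.9982, -0.0031], [-0.9981, 0.0607, -0.0041], [0.0042, 0.0029, -1.0]]
```

View pics/g.png

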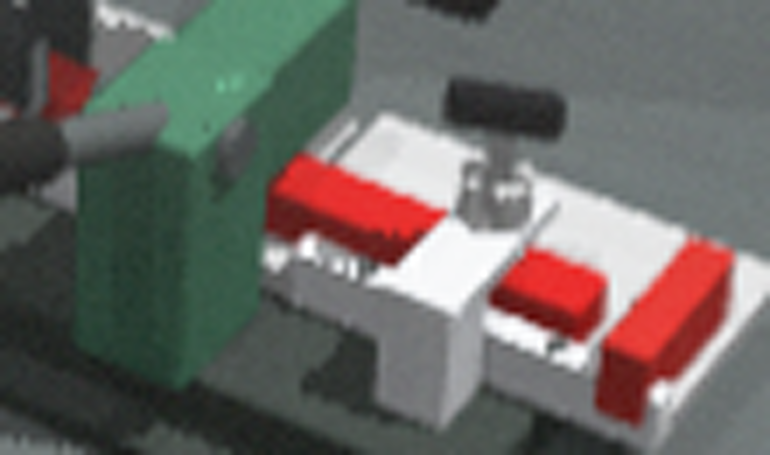

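```bash
python3 - <<'E'
from h import *
jaws.move_gripper(36);manip.wait(.3);st("open")
s=cams.grab_frame("scene");cv2.imwrite("pics/g2.png",cv2.resize(s["img"][245:310,300:410],(770,455),interpolation=cv2.INTER_CUBIC)[:,:,::-1])
jaws.move_gripper(0,30);st("regrip")
p=ch(tm.current_ee_pos())[0];print(p)
print(manip.line_to(w(-18,-93,139.5),speed=25,max_force=8));st("fed");print(ch(tm.current_ee_pos()))
E
```

```text
open t 23.4 pos [555.7  65.5 138.3] F [-0.3  0.3 -0.6] M [ 0.02 -0.03 -0.02] op 36.1 g 0.0
regrip t 23.6 pos [555.8  65.4 138.6] F [0.1 1.3 1.2] M [0.15 0.21 0.04] op 26.9 g 30.0
[-17.96757232 -99.91237045]
False
fed t 24.1 pos [556.   72.7 139.1] F [-0.2  0.5 -1.9] M [ 0.14  0.01 -0.01] op 27.0 g 29.7
[[-18.18966919 -92.62155248]]
```

View pics/g2.png

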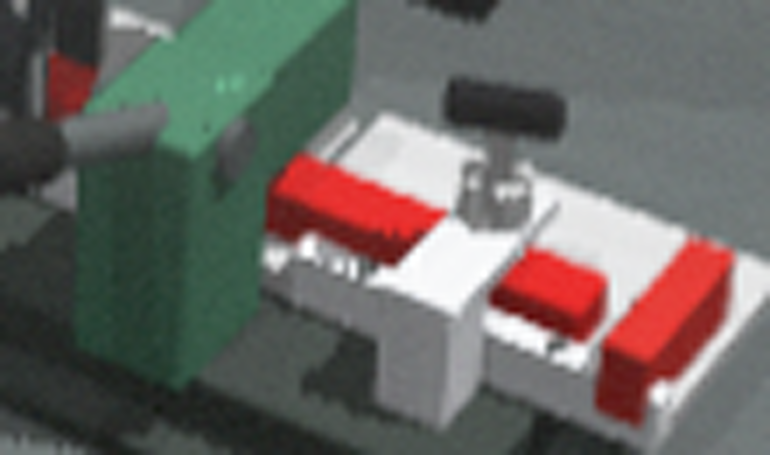

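The bar lies flat again and the jam is cleared: front end at (600,280), a gap to the end stop remains and the handle is still parked. Next I'll make the final approach by feel.

```bash
python3 - <<'E'
from h import *
def c(m): st(m);print("   ",ch(tm.current_ee_pos())[0].round(2))
print(manip.line_to(w(-18,-87,139.5),speed=25,max_force=6));c("y1")
print(manip.line_to(w(-8,-87,139.5),speed=12,max_force=6));c("x1")
x=ch(tm.current_ee_pos())[0,0]
print(manip.line_to(w(x,-76,139.5),speed=12,max_force=7));c("y2")
manip.wait(.2);c("rest")
E
```

```text
False
y1 t 24.4 pos [556.6  78.7 139.4] F [ 0.4 -0.7 -1.8] M [0.26 0.04 0.02] op 26.9 g 29.7
    [-18.   -86.59]
True
x1 t 25.0 pos [560.5  77.8 138.7] F [-0.7  1.3  1.6] M [0.25 0.22 0.07] op 26.8 g 30.3
    [-13.98 -87.22]
True
y2 t 25.6 pos [560.2  82.9 138.7] F [-0.2 -0.8  3.1] M [-0.12 -0.09 -0.09] op 26.9 g 30.4
    [-14.57 -82.14]
rest t 25.8 pos [560.2  82.8 138.7] F [-0.4  0.7  3.9] M [ 0.34 -0.   -0.06] op 27.0 g 30.5
    [-14.58 -82.2 ]
```

```bash
cat >> h.py <<'E'
def look():
    t=cams.grab_frame("top");img=t["img"].astype(int); r,g,b=img[...,0],img[...,1],img[...,2]
    m=((r>110)&(g<70)&(b<70)).astype(np.uint8)
    for k in cv2.findContours(m,0,1)[0]:
        if cv2.contourArea(k)>15:
            P=ch(ray(t,k.reshape(-1,2),74))
            if abs(P[:,0].mean()+14)<25 and -130<P[:,1].mean()<200: print(" blob x",P[:,0].min().round(1),P[:,0].max().round(1),"y",P[:,1].min().round(1),P[:,1].max().round(1))
    # near edge (x=-28) of bar: sub-pixel redness transition along lines of constant y
    red=(img[...,0]-img[...,1]).astype(np.float32)
    xs=np.arange(-45,-14,.25);out=[]
    for y in list(range(-92,-35,6))+list(range(34,80,6))+list(range(120,154,6)):
        p=proj(t,[np.r_[w(x,y,74)] for x in xs]).astype(np.float32)
        v=cv2.remap(red,p[:,:1].copy(),p[:,1:].copy(),cv2.INTER_LINEAR)[:,0]
        h=(v.max()+v.min())/2
        if v.max()>90 and v[0]<h: out.append((y,round(float(xs[np.argmax(v>h)]),1)))
    print(out)
    if len(out)>4: print("slope",np.polyfit(*zip(*out),1).round(4))
    ys=np.arange(130,175,.25);p=proj(t,[w(-20,y,74) for y in ys]).astype(np.float32)
    v=cv2.remap(red,p[:,:1].copy(),p[:,1:].copy(),cv2.INTER_LINEAR)[:,0];print("end profile",v[::6].astype(int).tolist())
E
python3 - <<'E'
from h import *
jaws.move_gripper(40);manip.line_to(w(-14.5,-82,215),speed=200)
manip.move_to(w(-150,-330,250),rot(TH-np.pi/2));st()
look()
E
```

```text
t 27.7 pos [ 410.5 -155.8  249.7] F [-0.1 -0.4  0.1] M [ 0.01 -0.02 -0.04] op 40.3 g 0.0
 blob x -28.9 -2.4 y -99.1 -21.7
 blob x -29.0 -1.9 y 29.9 85.9
 blob x -57.4 14.6 y 121.6 180.7
[(-92, -28.5), (-86, -29.0), (-80, -28.8), (-74, -28.5), (-68, -28.5), (-62, -29.0), (-56, -28.8), (-50, -29.2), (-44, -28.8), (-38, -29.0), (34, -28.2), (40, -28.5), (46, -28.5), (52, -28.2), (58, -28.0), (64, -28.8), (70, -28.8), (76, -28.8), (120, -28.0), (126, -28.0), (132, -28.2), (138, -28.5), (144, -28.5), (150, -28.2)]
slope [ 2.50000e-03 -2.86165e+01]
end profile [159, 160, 160, 158, 157, 159, 161, 161, 160, 158, 158, 159, 159, 158, 158, 157, 152, 145, 121, 98, 83, 84, 115, 136, 147, 154, 156, 155, 152, 152]
```

```bash
python3 - <<'E'
from h import *
R=rot(TH-np.pi/2)
def c(m): st(m);print("   ",ch(tm.current_ee_pos())[0].round(2))
jaws.move_gripper(0,30)
manip.move_to(w(-75,-75,170),R);manip.line_to(w(-75,-75,129),speed=100,max_force=10)
print(manip.line_to(w(-50,-75,129),speed=60,max_force=6))
print(manip.line_to(w(-30,-75,129),speed=15,max_force=6));c("side")
manip.line_to(w(-75,-75,129),speed=100);manip.line_to(w(-75,-75,175),speed=150)
manip.move_to(w(-15,-140,175),R);manip.line_to(w(-15,-140,139.5),speed=100,max_force=10)
print(manip.line_to(w(-15,-122,139.5),speed=60,max_force=6))
print(manip.line_to(w(-15,-95,139.5),speed=12,max_force=6));c("tail")
manip.line_to(w(-15,-140,139.5),speed=100);manip.line_to(w(-15,-140,215),speed=150)
manip.move_to(w(-150,-330,250),R);st()
look()
E
```

```text
False
True
side t 31.2 pos [533.4  91.4 128.4] F [ 0.4 -0.1 -0.7] M [ 0.03 -0.    0.02] op -0.1 g 0.0
    [-41.87 -75.28]
False
True
tail t 34.7 pos [557.7  54.5 139.1] F [ 0.5 -0.3  0.9] M [-0.19 -0.07 -0.01] op 0.3 g 0.3
    [ -15.42 -110.63]
 t 36.7 pos [ 410.5 -155.8  249.6] F [ 1.4  0.3 -0.3] M [-0.04 -0.03  0.02] op 0.1 g 0.0
 blob x -28.9 -1.7 y -98.8 -21.5
 blob x -29.0 -1.9 y 30.2 85.9
 blob x -57.4 14.9 y 121.6 181.0
[(-92, -27.2), (-86, -27.2), (-80, -27.2), (-74, -27.2), (-68, -28.0), (-62, -28.2), (-56, -27.5), (-50, -28.0), (-44, -28.0), (-38, -28.5), (34, -28.2), (40, -28.2), (46, -28.0), (52, -28.0), (58, -28.0), (64, -28.5), (70, -28.8), (76, -28.5), (120, -28.2), (126, -28.2), (132, -28.5), (138, -28.8), (144, -29.0), (150, -28.8)]
slope [-5.00000e-03 -2.79882e+01]
end profile [159, 159, 160, 161, 161, 160, 159, 157, 156, 157, 158, 159, 159, 158, 159, 161, 154, 144, 121, 99, 83, 84, 115, 137, 150, 156, 154, 152, 151, 152]
```

```bash
python3 - <<'E'
from h import *
a=.85;cx=np.array([np.cos(TH),np.sin(TH),0]);cy=np.array([-np.sin(TH),np.cos(TH),0])
z=cx*np.sin(a)-np.array([0,0,np.cos(a)]);y=-cy;R=np.c_[np.cross(y,z),y,z]
tcp=lambda x,yy,zz:w(x,yy,zz)-73*z
print(np.round(solver.inverse_kinematics(tcp(-35,57,62),R),2))
def c(m): st(m);print("  tip",ch(tm.current_ee_pos()+73*z)[0].round(2))
manip.move_to(tcp(-80,57,140),R)
manip.line_to(tcp(-80,57,62),speed=120,max_force=10);c("low")
print(manip.line_to(tcp(-48,57,62),speed=60,max_force=8))
print(manip.line_to(tcp(-25,57,62),speed=10,max_force=8));c("push")
manip.wait(.2);c("hold")
manip.line_to(tcp(-80,57,62),speed=100);manip.line_to(tcp(-80,57,140),speed=150)
manip.move_to(w(-150,-330,250),rot(TH-np.pi/2));st()
look()
E
```

```text
Traceback (most recent call last):
TypeError: unsupported operand type(s) for *: 'NoneType' and 'float'
```

```bash
python3 - <<'E'
from h import *
for yaw in(TH,.2,.4):
  cx=np.array([np.cos(yaw),np.sin(yaw),0]);cy=np.array([-np.sin(yaw),np.cos(yaw),0])
  for a in(.4,.55,.7,.85):
    z=cx*np.sin(a)-np.array([0,0,np.cos(a)])
    for n,y in(("-y",-cy),("+y",cy),("x",np.cross(z,cy))):
        R=np.c_[np.cross(y,z),y,z];f=lambda x,h:solver.inverse_kinematics(w(x,57,h)-73*z,R)
        q=[f(-35,62),f(-80,62),f(-80,140)]
        if q[0] is not None: print(yaw,a,n,q[0].round(2) if hasattr(q[0],'round') else np.round(q[0],2),[k is not None for k in q])
E
```

```text
-0.061 0.4 -y [ 0.78  0.25 -0.66  0.67 -0.48  0.16] [True, True, True]
-0.061 0.4 +y [ 0.78  0.25 -0.66  0.67 -0.48 -2.98] [True, False, True]
-0.061 0.4 x [ 0.78  0.25 -0.66  0.67 -0.48  1.73] [True, True, True]
-0.061 0.55 -y [ 0.6   0.21 -0.89  1.5  -0.33 -0.51] [True, True, True]
-0.061 0.55 +y [ 0.6   0.21 -0.89  1.5  -0.33  2.63] [True, True, True]
-0.061 0.55 x [ 0.6   0.21 -0.89  1.5  -0.33  1.06] [True, True, True]
0.2 0.4 -y [ 0.74  0.23 -0.66  0.55 -0.39  0.55] [True, True, True]
0.2 0.4 +y [ 0.74  0.23 -0.66  0.55 -0.39 -2.59] [True, True, True]
0.2 0.4 x [ 0.74  0.23 -0.66  0.55 -0.39  2.12] [True, True, True]
0.2 0.85 -y [ 0.09  0.2  -0.74 -2.77 -0.23 -1.86] [True, False, False]
0.2 0.85 +y [ 0.09  0.2  -0.74 -2.77 -0.23  1.28] [True, False, False]
0.2 0.85 x [ 0.09  0.2  -0.74 -2.77 -0.23 -0.29] [True, False, False]
0.4 0.4 -y [ 0.71  0.23 -0.59  0.32 -0.39  0.98] [True, True, True]
0.4 0.4 +y [ 0.71  0.23 -0.59  0.32 -0.39 -2.16] [True, True, True]
0.4 0.4 x [ 0.71  0.23 -0.59  0.32 -0.39  2.55] [True, True, True]
```

```bash
cat > push.py <<'E'
from h import *
a=.55;cx=np.array([np.cos(TH),np.sin(TH),0]);cy=np.array([-np.sin(TH),np.cos(TH),0])
z=cx*np.sin(a)-np.array([0,0,np.cos(a)]);y=-cy;R=np.c_[np.cross(y,z),y,z];Y=68
tcp=lambda x,zz:w(x,Y,zz)-73*z
def c(m): st(m);print("  tip",ch(tm.current_ee_pos()+73*z)[0].round(2))
q=[solver.inverse_kinematics(tcp(*k),R) for k in((-37,64),(-80,64),(-80,150))];print([np.round(k,2) for k in q])
manip.move_to(tcp(-80,150),R);c("hi")
manip.line_to(tcp(-80,64),speed=120,max_force=10);c("low")
print(manip.line_to(tcp(-46,64),speed=60,max_force=8))
print(manip.line_to(tcp(-27,64),speed=10,max_force=8));c("push")
manip.line_to(tcp(-80,64),speed=100);manip.line_to(tcp(-80,150),speed=150)
manip.move_to(w(-150,-330,250),rot(TH-np.pi/2));st()
look()
E
python3 push.py
```

```text
[array([ 0.65,  0.22, -0.87,  1.44, -0.35, -0.49]), array([ 0.72,  0.16, -0.94,  1.43, -0.38, -0.55]), array([ 0.92,  0.05, -0.76,  0.85, -0.62, -0.09])]
hi t 38.2 pos [466.4 238.6 212.4] F [ 0.2 -0.4 -1.1] M [ 0.13  1.54 -0.01] op 0.1 g 0.0
  tip [-79.6  67.5]
low t 39.1 pos [466.6 238.6 126.6] F [0.9 0.4 0.2] M [ 0.1   1.49 -0.03] op -0.2 g 0.0
  tip [-79.36  67.59]
False
True
push t 40.9 pos [510.3 236.4 125.7] F [ 0.2 -0.5  0.3] M [0.13 1.59 0.05] op -0.2 g 0.1
  tip [-35.67  67.99]
 t 43.8 pos [ 409.9 -155.9  249.6] F [ 0.6  0.5 -0.1] M [ 0.01 -0.02  0.02] op 0.2 g 0.0
 blob x -28.4 -0.6 y -98.8 -21.2
 blob x -28.3 -1.0 y 30.2 85.9
 blob x -57.4 14.6 y 123.6 180.4
[(-92, -27.2), (-86, -27.2), (-80, -27.0), (-74, -27.5), (-68, -27.8), (-62, -27.8), (-56, -27.2), (-50, -27.8), (-44, -27.8), (-38, -28.0), (34, -27.2), (40, -27.2), (46, -27.0), (52, -27.2), (58, -27.5), (64, -28.0), (70, -27.5), (76, -27.2), (120, -27.5), (126, -27.5), (132, -27.2), (138, -27.0), (144, -27.5), (150, -27.8)]
slope [ 3.00000e-04 -2.74501e+01]
end profile [158, 159, 159, 158, 158, 158, 159, 159, 158, 158, 157, 157, 158, 158, 159, 160, 154, 146, 123, 102, 84, 83, 113, 135, 148, 154, 153, 153, 153, 154]
```

```bash
python3 - <<'E'
from h import *
R=rot(TH-np.pi/2)
def c(m): st(m);print("   ",ch(tm.current_ee_pos())[0].round(2))
manip.move_to(w(-14,-140,175),R);manip.line_to(w(-14,-140,139.5),speed=100,max_force=10)
print(manip.line_to(w(-14,-114,139.5),speed=60,max_force=7))
print(manip.line_to(w(-14,-100,139.5),speed=6,max_force=8));c("tail")
manip.line_to(w(-14,-140,139.5),speed=100);manip.line_to(w(-14,-140,215),speed=150)
manip.move_to(w(-150,-330,250),R);st()
look()
t=cams.grab_frame("top");img=t["img"].astype(int)
k=(img.max(2)<70)[195:225,235:262].astype(np.uint8);q=max(cv2.findContours(k,0,1)[0],key=cv2.contourArea);print("handle",cv2.minAreaRect(q))
E
```

```text
False
True
tail t 47.0 pos [558.7  54.6 139.1] F [ 0.9 -1.   0.7] M [-0.15 -0.08 -0.04] op -0.1 g 0.2
    [ -14.37 -110.52]
 t 49.1 pos [ 410.6 -155.8  249.6] F [ 0.4 -0.6 -0.1] M [-0.03  0.02 -0.01] op 0.1 g 0.0
 blob x -28.4 -0.6 y -98.8 -21.2
 blob x -28.3 -1.3 y 30.2 86.2
 blob x -57.4 14.6 y 121.6 181.0
[(-92, -27.2), (-86, -27.2), (-80, -27.0), (-74, -27.5), (-68, -27.8), (-62, -27.8), (-56, -27.2), (-50, -27.8), (-44, -27.8), (-38, -28.0), (34, -27.2), (40, -27.2), (46, -27.2), (52, -27.2), (58, -27.5), (64, -28.0), (70, -27.5), (76, -27.2), (120, -27.5), (126, -27.8), (132, -27.2), (138, -27.2), (144, -27.5), (150, -27.8)]
slope [ -0.     -27.4707]
end profile [159, 160, 160, 160, 159, 157, 156, 157, 157, 157, 158, 158, 159, 159, 159, 160, 154, 145, 120, 97, 83, 84, 114, 135, 148, 154, 155, 154, 154, 154]
handle ((24.0, 6.0), (12.0, 4.0), 90.0)
```

```bash
python3 -c "
from station import order;print(order.close_job())"
```

```text
the job is handed in; nothing more can be done
None
```

I handed the job in at about 49 s of robot time: the stop is parked, and the red bar lies flat on the bed, square and flush on the fence and up against the end stop as far as camera and touch could show. The feed did snag once: I read about 9 N of drag with the bar probably nose-up under the stop pin, and let go and regripped to clear it.

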